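Set the stock tags for the bisque bins

TASK

Gently push the hinged stock tags over with a fingertip until each full bin has the green face up on the tag in front of it and each bin that is not full has the orange face up; tags that are already right need no push. Only push: do not pinch or lift anything, and leave the cup, jar, brush and everything else where it is.

Things in the scene. Friction and masses are not known exactly. Their poses are not given: they have to be found in the camera images.
- hinge_a (a point): Middle of the hinge pin of stock tag A, 30 mm above the table (18 mm above the plywood ware board). Its x axis points from the tag row away from the robot, to the bins, its y axis along the pin and the row. Fixed; hinge pin ends and stops reach up to 38 mm above the table.
- tag_a (a joint): Swing of tag A about its pin, rad: 0 upright; +1.05 (stop) leans away from the robot, to the bins, GREEN face up; -1.05 (stop) leans to the robot, ORANGE face up. White plate 44 mm wide (along the pin), 7 mm thick over its coloured faces, reaching 64 mm from the pin. 30 g, no spring: once past upright it falls to the other stop by itself.
- edge_a (a point): Middle of the free edge of tag A, a round bead 8 mm thick, 60 mm from the pin: 60 mm above the table and 52 mm out from the pin at a stop, 90 mm up when upright. Slick plastic (friction about 0.15): an upright finger standing beyond this edge, tip 42 to 50 mm above the table, that moves level to just past the pin swings the tag over with under 2 N.
- hinge_b (a point): Middle of the hinge pin of stock tag B, 30 mm above the table (18 mm above the plywood ware board). Its x axis points from the tag row away from the robot, to the bins, its y axis along the pin and the row. Fixed; hinge pin ends and stops reach up to 38 mm above the table.
- tag_b (a joint): Swing of tag B about its pin, rad: 0 upright; +1.05 (stop) leans away from the robot, to the bins, GREEN face up; -1.05 (stop) leans to the robot, ORANGE face up. White plate 44 mm wide (along the pin), 7 mm thick over its coloured faces, reaching 64 mm from the pin. 30 g, no spring: once past upright it falls to the other stop by itself.
- edge_b (a point): Middle of the free edge of tag B, a round bead 8 mm thick, 60 mm from the pin: 60 mm above the table and 52 mm out from the pin at a stop, 90 mm up when upright. Slick plastic (friction about 0.15): an upright finger standing beyond this edge, tip 42 to 50 mm above the table, that moves level to just past the pin swings the tag over with under 2 N.
- hinge_c (a point): Middle of the hinge pin of stock tag C, 30 mm above the table (18 mm above the plywood ware board). Its x axis points from the tag row away from the robot, to the bins, its y axis along the pin and the row. Fixed; hinge pin ends and stops reach up to 38 mm above the table.
- tag_c (a joint): Swing of tag C about its pin, rad: 0 upright; +1.05 (stop) leans away from the robot, to the bins, GREEN face up; -1.05 (stop) leans to the robot, ORANGE face up. White plate 44 mm wide (along the pin), 7 mm thick over its coloured faces, reaching 64 mm from the pin. 30 g, no spring: once past upright it falls to the other stop by itself.
- edge_c (a point): Middle of the free edge of tag C, a round bead 8 mm thick, 60 mm from the pin: 60 mm above the table and 52 mm out from the pin at a stop, 90 mm up when upright. Slick plastic (friction about 0.15): an upright finger standing beyond this edge, tip 42 to 50 mm above the table, that moves level to just past the pin swings the tag over with under 2 N.
- hinge_d (a point): Middle of the hinge pin of stock tag D, 30 mm above the table (18 mm above the plywood ware board). Its x axis points from the tag row away from the robot, to the bins, its y axis along the pin and the row. Fixed; hinge pin ends and stops reach up to 38 mm above the table.
- tag_d (a joint): Swing of tag D about its pin, rad: 0 upright; +1.05 (stop) leans away from the robot, to the bins, GREEN face up; -1.05 (stop) leans to the robot, ORANGE face up. White plate 44 mm wide (along the pin), 7 mm thick over its coloured faces, reaching 64 mm from the pin. 30 g, no spring: once past upright it falls to the other stop by itself.
- edge_d (a point): Middle of the free edge of tag D, a round bead 8 mm thick, 60 mm from the pin: 60 mm above the table and 52 mm out from the pin at a stop, 90 mm up when upright. Slick plastic (friction about 0.15): an upright finger standing beyond this edge, tip 42 to 50 mm above the table, that moves level to just past the pin swings the tag over with under 2 N.
- bin_full_1_c (a point): Centre, half-way up, of a grey open bin 98 x 92 x 56 mm (along x, y, z) fixed on the ware board. FULL: four stacks of terracotta discs, 39 mm across, up to the rim. Its top stands 71 mm above the table at most. The bins stand side by side 105 mm apart; each belongs to the tag straight in front of it, whose pin lies 170 mm nearer the robot (bin's near wall 121 mm beyond the pin).
- bin_full_2_c (a point): Centre, half-way up, of a grey open bin 98 x 92 x 56 mm (along x, y, z) fixed on the ware board. FULL: four stacks of terracotta discs, 39 mm across, up to the rim. Its top stands 71 mm above the table at most. The bins stand side by side 105 mm apart; each belongs to the tag straight in front of it, whose pin lies 170 mm nearer the robot (bin's near wall 121 mm beyond the pin).
- bin_low_c (a point): Centre, half-way up, of a grey open bin 98 x 92 x 56 mm (along x, y, z) fixed on the ware board. NOT full: a few terracotta discs on its floor. Its top stands 71 mm above the table at most. The bins stand side by side 105 mm apart; each belongs to the tag straight in front of it, whose pin lies 170 mm nearer the robot (bin's near wall 121 mm beyond the pin).
- bin_empty_c (a point): Centre, half-way up, of a grey open bin 98 x 92 x 56 mm (along x, y, z) fixed on the ware board. EMPTY, so not full. Its top stands 71 mm above the table at most. The bins stand side by side 105 mm apart; each belongs to the tag straight in front of it, whose pin lies 170 mm nearer the robot (bin's near wall 121 mm beyond the pin).
- disc_center (a point): Centre of a loose terracotta disc, 39 mm across, 7 mm thick, lying in the bin that is nearly empty. Loose bystander: leave it where it is.
- cup_c (a point): Centre of a white ceramic cup, 60 mm across, 62 mm tall, standing on the ware board beyond the left (+y) end of the tag row. Loose bystander: leave it where it is.
- jar_c (a point): Centre of an amber glaze jar with a blue cap, 52 mm across, 66 mm tall, standing on the ware board beyond the right (-y) end of the row. Loose bystander: leave it where it is.
- brush_grip (a point): Grip of a flat brush, 170 mm long and 20 mm thick, lying on the ware board along its edge nearest the robot. Loose bystander: leave it where it is.
- jug_c (a point): Centre of a clear plastic jug, 100 mm across, 120 mm tall, on the bench to the left. Loose bystander: leave it where it is.
- spray_c (a point): Centre of a white spray bottle with a red top, 68 mm across, 190 mm tall, on the bench to the right. Loose bystander: leave it where it is.
- rib_c (a point): Centre of a flat wooden rib, 100 x 50 x 6 mm, lying on the bench to the left. Loose bystander: leave it where it is.

How it is judged:
By the outcome, as a careful person would: the job done as asked, in the order asked, and still so for the second after the job is handed in, with the robot touching nothing.
It also fails if it takes over 58 s, if anything falls off the work surface, if the arm or the gripper's body presses on something with over 40 N, if the wrist force passes 120 N, or if a joint passes its speed limit or range.

ROBOT

A 7-joint arm with a two-finger parallel gripper is mounted at the origin on the work surface. World frame = base frame: x ahead of the robot, y to its left, z up, the work surface at z = 0. Lengths are in m, angles in rad, forces in N, time in s.
With the tool pointing down it reaches from about 0.4 to 0.875 m from the base axis. Payload 19.3 kg.
Tool frame: the origin (TCP) lies midway between the tips of the shut fingers; the grasp point (between the pads) lies 19 mm behind it (bot.tcp_to_grasp is the distance from the TCP to the grasp point, in m); z points along the fingers, y is the direction in which the jaws open and shut (so a half turn about z gives the same grasp; the last joint's range is limited). The gripper opens to 85 mm and grips with 20 to 120 N. Pads are 22 mm wide; open, the fingers measure 114 mm over their backs; the gripper's body (76 mm by 85 mm) begins 54 mm behind the grasp point. The pads swing forward as they close: fully open they stand 13 mm farther back than shut.
Start: joints at [1.064, 0.521, -0.036, 1.599, 0.021, 1.021, -0.113], TCP at [0.264, -0.566, 0.231] pointing down, gripper open.
Joint ranges: [-2.91, 2.91], [-0.3, 2.13], [-1.5, 1.42], [0.17, 2.43], [-1.26, 4.41], [0.16, 1.93], [-2.52, 2.52]. Speed limits (rad/s): [1.89, 1.89, 2.39, 2.39, 3.01, 3.01, 3.01].

INTERFACE

Orientations are given as [roll, pitch, yaw] about the fixed x, y, z axes, in that order (R = Rz(yaw) Ry(pitch) Rx(roll)).
In Python, from workcell import bot gives the robot as it stands. The module is installed in compiled form; this text tells all that it offers.
- The arm moves only by the tool drive_tool, never from a script. Its argument "series" is a list of rows, each a list of 5 numbers: the opening in per cent of the stroke, from 0 (shut) to 100 (fully open), then the shift along the world's x, y, z in m, then the turn about the world's z in rad. A call has 1 to 12 rows; each row shifts and turns the pose as measured when the row begins; what a row does not reach is not made up. A row lasts 1/10 s, in which the tool goes at most 50 mm and 8.59 degrees, less where a joint would pass 70% of its speed; a pose out of reach is approached as far as the arm can. A call with a gripper value outside its range is refused whole. The fingers move at their own pace and stop on an object; "newtons" is the grip in N (left out, the last holds). Time passes only in rows, so rows that do not move let the fingers close. It gives the time, the measured TCP pose, the force and the opening at its end, in the units of the state.
- bot.observe(): the state, without advancing time (a new reading comes with each control period).
- bot.grab_frame(name): name is "scene" or "top"; returns the picture (400x640x3 uint8, red, green, blue); there is no depth.
- bot.camera_info(name): a dict with "fx", "fy", "cx", "cy" (pixels), "cam_to_world" (4x4, takes a point from camera to world coordinates). Camera axes: x right, y down, z forward; pixel columns grow to the right and rows downward; lengths in m; the calibration is good to about 2 mm. A picture is of the moment at which its call begins. camera_info takes no time and is no camera call.
- bot.job_done(): hands the job in, once; it reports no verdict.
Trained networks look in the newest picture that a camera, given by its name, has taken for a name from the list of things; names that differ only in an ending like _2 or _b are one class to them, and where a whole thing is asked for, a point or a joint stands for the part that bears it (a point fixed in the world has none). Each returns a list of dicts, best first, with "conf" (0 to 1); they miss things now and then, are a little off and sometimes report something else, mostly with a low value. They report only what shows in the picture. A call takes as long as a camera call.
- bot.masks_of(camera, target): "mask" (400x640 bool, what is visible of it) and "point" ([column, row] in pixels, amid what is visible of it).
The state is a dict: "clock": time; "qpos": joint angles; "qd": joint speeds; "joint_efforts": joint torques, N m; "position": TCP position; "tool_rot": TCP orientation; "force": force on the tool from outside, world axes, zero at the start; "moment": the same for the moment, N m; "grip_width": finger opening in m.
Only numpy, scipy, OpenCV 4.12 (cv2) and the standard library are available. Lean on these libraries where they do the work, as an engineer would, in place of code of your own. Each camera call takes 0.05 s, during which the arm holds its last target.

## Working session

There is one attempt and no reset: what is moved stays moved. The work goes in short steps, Python scripts to look and compute and a tool call to move; the robot and the scene stay as the last step left them, time stands still between calls to the robot, and variables do not carry over. Pictures are saved under pics/ and viewed, and the job is handed in when it is done.

Besides the shell and the picture viewer there is one more tool, called after "Request:" by a JSON object that holds its "method" and its "body". drive_tool: Moves the arm, as the interface text tells. Its arguments: {"type":"object","properties":{"series":{"type":"array","items":{"type":"array","items":{"type":"number"}}},"newtons":{"type":"number"}},"required":["series"]}

```bash
mkdir -p pics; python3 - <<'E'
from workcell import bot
import cv2,numpy as np
for n in("scene","top"):
    f=bot.grab_frame(n); cv2.imwrite(f"pics/{n}0.png",cv2.cvtColor(f,cv2.COLOR_RGB2BGR))
    i=bot.camera_info(n); print(n,i["fx"],i["fy"],i["cx"],i["cy"]);print(np.round(i["cam_to_world"],4))
s=bot.observe();print({k:np.round(v,3) for k,v in s.items()})
E
```

```text
scene 509.6711320818035 509.6711320818035 329.9525550235576 201.40560152742862
[[ 0.1521  0.7489 -0.645   1.7013]
 [ 0.9884 -0.1169  0.0973 -0.1702]
 [-0.0025 -0.6523 -0.758   1.3761]
 [ 0.      0.      0.      1.    ]]
top 473.942146662018 473.942146662018 316.32495434580807 203.2929412225506
[[ 0.0133 -0.9839  0.1782  0.3868]
 [-0.9998 -0.0108  0.015  -0.019 ]
 [-0.0129 -0.1784 -0.9839  1.3614]
 [ 0.      0.      0.      1.    ]]
{'clock': np.float64(0.1), 'qpos': array([ 1.064,  0.522, -0.036,  1.6  ,  0.021,  1.021, -0.113]), 'qd': array([ 0.001, -0.002,  0.002, -0.001, -0.001, -0.   ,  0.   ]), 'joint_efforts': array([ 5.0000e-03, -9.2849e+01,  1.9850e+00, -3.7053e+01,  1.8000e-02,
        5.0000e-03,  0.0000e+00]), 'position': array([ 0.264, -0.566,  0.231]), 'tool_rot': array([-3.141,  0.   ,  0.437]), 'force': array([1.293, 0.434, 0.913]), 'moment': array([-0.017,  0.005,  0.038]), 'grip_width': np.float64(0.085)}
```

```bash
ls
```

```text
pics
```

View pics/scene0.png

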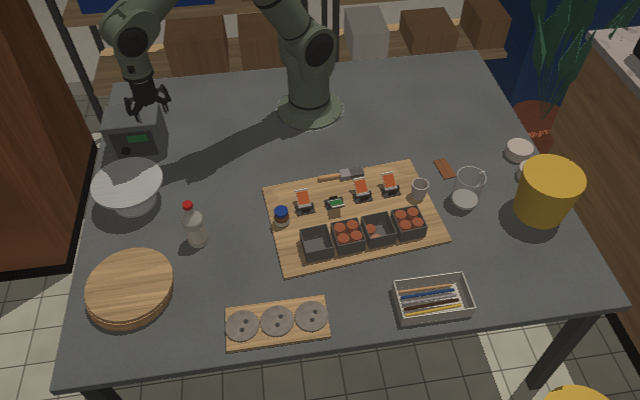

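View pics/top0.png

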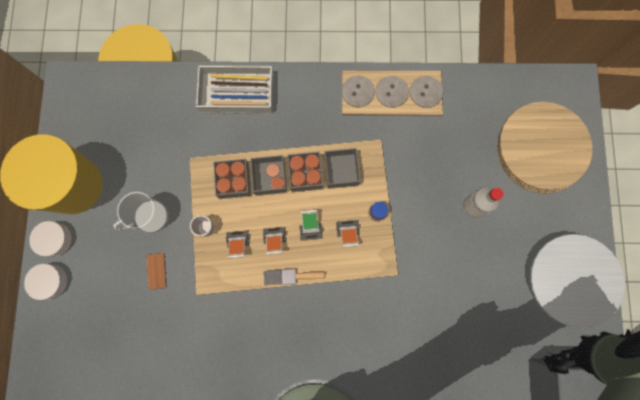

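```bash
cat > h.py <<'E'
import numpy as np,cv2
from workcell import bot
def ray(n,p,z):
    i=bot.camera_info(n);T=np.array(i["cam_to_world"])
    d=T[:3,:3]@np.array([(p[0]-i["cx"])/i["fx"],(p[1]-i["cy"])/i["fy"],1]);o=T[:3,3]
    return o+d*(z-o[2])/d[2]
def proj(n,P):
    i=bot.camera_info(n);T=np.array(i["cam_to_world"]);c=T[:3,:3].T@(np.array(P)-T[:3,3])
    return np.array([c[0]/c[2]*i["fx"]+i["cx"],c[1]/c[2]*i["fy"]+i["cy"]])
E
python3 - <<'E'
from h import *
a=cv2.imread("pics/top0.png")[140:300,185:400];cv2.imwrite("pics/topz.png",cv2.resize(a,None,fx=3.6,fy=3.6,interpolation=cv2.INTER_CUBIC))
a=cv2.imread("pics/scene0.png")[155:275,260:450];cv2.imwrite("pics/scz.png",cv2.resize(a,None,fx=4.2,fy=4.2,interpolation=cv2.INTER_CUBIC))
Z={"tag_a":.055,"edge_a":.06,"hinge_a":.03,"bin_full_1_c":.042,"bin_low_c":.042,"bin_empty_c":.042,"cup_c":.043,"jar_c":.045,"brush_grip":.022}
for n in("top","scene"):
  for t in Z:
    for r in bot.masks_of(n,t):
      if r["conf"]>.3: print(n,t,round(r["conf"],2),np.round(r["point"]),np.round(ray(n,r["point"],Z[t]),3),r["mask"].sum())
E
```

```text
top tag_a 0.75 [236. 245.] [0.504 0.22  0.055] 336
top tag_a 0.72 [270. 245.] [0.506 0.127 0.055] 305
top tag_a 0.53 [312. 219.] [0.579 0.011 0.055] 383
top tag_a 0.51 [348. 234.] [ 0.538 -0.089  0.055] 320
top edge_a 0.86 [236. 247.] [0.498 0.219 0.06 ] 346
top edge_a 0.85 [275. 242.] [0.514 0.112 0.06 ] 363
top edge_a 0.65 [310. 220.] [0.576 0.019 0.06 ] 371
top edge_a 0.62 [350. 238.] [ 0.527 -0.094  0.06 ] 340
top edge_a 0.38 [200. 225.] [0.557 0.323 0.06 ] 401
top hinge_a 0.85 [310. 228.] [0.556 0.018 0.03 ] 568
top hinge_a 0.77 [235. 246.] [0.504 0.23  0.03 ] 559
top hinge_a 0.71 [274. 238.] [0.528 0.119 0.03 ] 521
top hinge_a 0.7 [347. 231.] [ 0.551 -0.086  0.03 ] 519
top bin_full_1_c 0.98 [306. 172.] [0.717 0.032 0.042] 1268
top bin_low_c 0.65 [264. 175.] [0.705 0.154 0.042] 1088
top bin_low_c 0.38 [141. 218.] [0.579 0.496 0.042] 1693
top bin_empty_c 0.65 [344. 168.] [ 0.73  -0.077  0.042] 1259
top cup_c 0.91 [202. 226.] [0.557 0.322 0.043] 425
top jar_c 0.62 [377. 210.] [ 0.609 -0.171  0.045] 324
top brush_grip 0.81 [287. 277.] [0.42  0.082 0.022] 664
scene tag_a 0.78 [300. 
[... 227 characters left out ...]
84 0.02  0.06 ] 123
scene edge_a 0.54 [302. 198.] [ 0.553 -0.093  0.06 ] 244
scene hinge_a 0.76 [304. 204.] [ 0.552 -0.089  0.03 ] 402
scene hinge_a 0.76 [389. 185.] [0.513 0.222 0.03 ] 372
scene hinge_a 0.74 [335. 203.] [0.566 0.018 0.03 ] 184
scene hinge_a 0.7 [361. 193.] [0.535 0.116 0.03 ] 389
scene bin_full_1_c 0.75 [347. 237.] [0.727 0.033 0.042] 1006
scene bin_low_c 0.92 [376. 228.] [0.705 0.134 0.042] 1107
scene bin_empty_c 0.88 [319. 243.] [ 0.735 -0.06   0.042] 1034
scene cup_c 0.51 [416. 189.] [0.555 0.309 0.043] 298
scene jar_c 0.57 [280. 220.] [ 0.622 -0.175  0.045] 314
scene jar_c 0.45 [390. 183.] [0.516 0.226 0.045] 240
scene brush_grip 0.84 [343. 174.] [0.426 0.07  0.022] 353
```

View pics/topz.png

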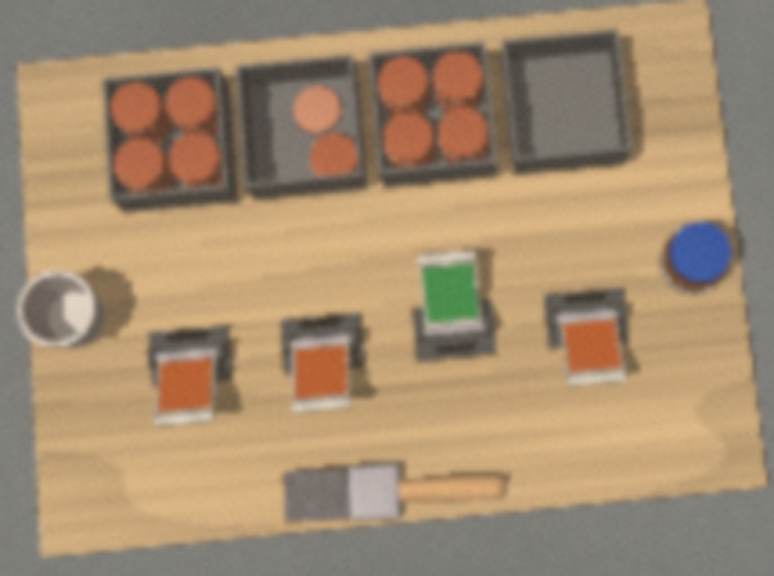

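View pics/scz.png

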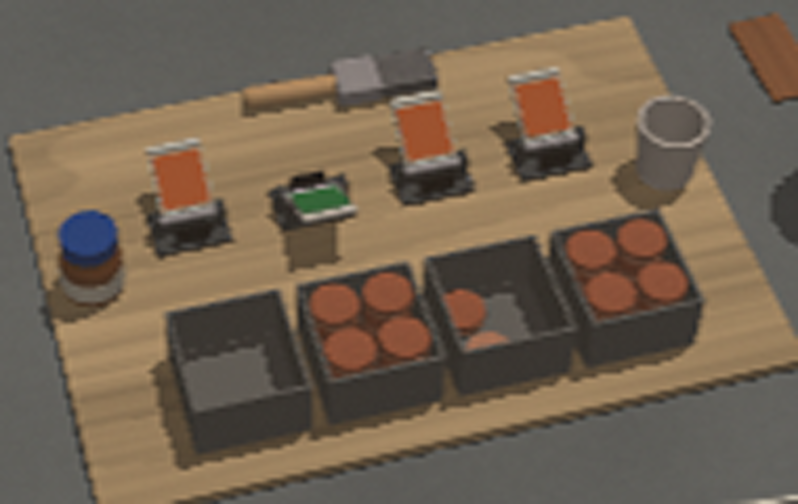

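```bash
python3 - <<'E'
from h import *
from scipy.optimize import least_squares
t=lambda u,v:(185+u/3.6,140+v/3.6)
s=lambda u,v:(260+u/4.2,155+v/4.2)
# edge observations (row index from left 0..3, sign)
ob=[("top",t(184,417),0,-1),("top",t(321,403),1,-1),("top",t(597,377),3,-1),("top",t(446,259),2,1),
("scene",s(535,76),0,-1),("scene",s(417,98),1,-1),("scene",s(174,147),3,-1),("scene",s(326,213),2,1)]
def res(p,full=False):
    x,y,a=p;e=np.array([np.cos(a),np.sin(a),0]);f=np.array([-np.sin(a),np.cos(a),0]);r=[]
    for n,px,i,sg in ob:
        P=np.array([x,y,.062])-f*.105*i+e*.054*sg
        r.append(proj(n,P)-px)
    return np.ravel(r)
q=least_squares(res,[.51,.22,.1]);print(np.round(q.x,4));print(np.round(q.fun.reshape(-1,2),1))
x,y,a=q.x
for d in(-.085,0,.01,.17):print(d,np.round([x+d*np.cos(a),y+d*np.sin(a)],3))
print("bin",proj("top",[x+.17*np.cos(a),y+.17*np.sin(a),.071]),proj("scene",[x+.17*np.cos(a),y+.17*np.sin(a),.071]))
print("spray",ray("top",(480,210),0.05),"brush end",ray("top",t(288,495),.022))
E
```

```text
[0.5292 0.2253 0.1015]
[[-0.4 -0.7]
 [-0.3 -0.2]
 [-0.6  0.1]
 [-0.2 -2.4]
 [-0.9 -1.4]
 [-0.9 -1.2]
 [-0.9 -1.8]
 [ 0.1 -0.4]]
-0.085 [0.445 0.217]
0 [0.529 0.225]
0.01 [0.539 0.226]
0.17 [0.698 0.243]
bin [230.48655068 175.06648378] [408.60422297 217.20997025]
spray [ 0.61035445 -0.4562678   0.05      ] brush end [0.41692008 0.14225912 0.022     ]
```

Request:
{"method": "drive_tool", "body": {"series": [[0,0.03,0.04,0.02,-0.1],[0,0.03,0.04,0,-0.1],[0,0.03,0.04,0,-0.1],[0,0.02,0.045,0,0],[0,0.02,0.045,0,0],[0,0.02,0.045,0,0]]}}

```text
clock: 1.6
position: [0.4102, -0.3132, 0.25]
tool_rot: [3.14, 0.0, 0.113]
force: [1.9, -0.8, -0.3]
grip_width: 0.0003
```

Request:
{"method": "drive_tool", "body": {"series": [[0,0.005,0.045,0,0],[0,0.003,0.045,0,0],[0,0.003,0.045,0,0],[0,0.003,0.045,0,0],[0,0.003,0.045,0,0],[0,0.003,0.045,0,0],[0,0.003,0.045,0,0],[0,0.002,0.045,0,0],[0,0.0,0.045,0,0],[0,0.0,0.045,0,0],[0,0.0,0.045,0,0],[0,0.0,0.034,0,0]]}}

```text
clock: 2.8
position: [0.4352, 0.2397, 0.2529]
tool_rot: [3.139, -0.008, 0.116]
force: [0.6, 0.2, 0.1]
grip_width: -0.0001
```

```bash
python3 - <<'E'
from h import *
s=bot.observe();print(s["position"],s["tool_rot"],s["force"],s["clock"])
E
```

```text
[0.43524644 0.23966513 0.25290461] [ 3.13912993 -0.00801731  0.11581857] [0.60748463 0.20130411 0.14854427] 2.8
```

Overshoots slightly; correct to (0.437, 0.216) and descend to about 0.10 first.

Request:
{"method": "drive_tool", "body": {"series": [[0,0,0,0,0],[0,0,-0.023,-0.03,0],[0,0,0,-0.04,0],[0,0,0,-0.04,0],[0,0,0,-0.03,0],[0,0,0,0,0]]}}

```text
clock: 3.4
position: [0.4349, 0.221, 0.1102]
tool_rot: [-3.14, -0.013, 0.123]
force: [-0.3, 0.3, 0.8]
grip_width: 0.0
```

```bash
python3 - <<'E'
from h import *
s=bot.observe();print(s["position"],s["tool_rot"],s["force"],s["clock"])
for n in("scene","top"):
    f=cv2.cvtColor(bot.grab_frame(n),cv2.COLOR_RGB2BGR)
    a=f[130:280,260:450] if n=="scene" else f[140:300,185:400]
    cv2.imwrite(f"pics/{n}1.png",cv2.resize(a,None,fx=3.6,fy=3.6,interpolation=cv2.INTER_CUBIC))
E
```

```text
[0.43485111 0.22100855 0.11016948] [-3.14037338 -0.01254217  0.12293843] [-0.30190984  0.29583409  0.83713645] 3.4
```

View pics/scene1.png

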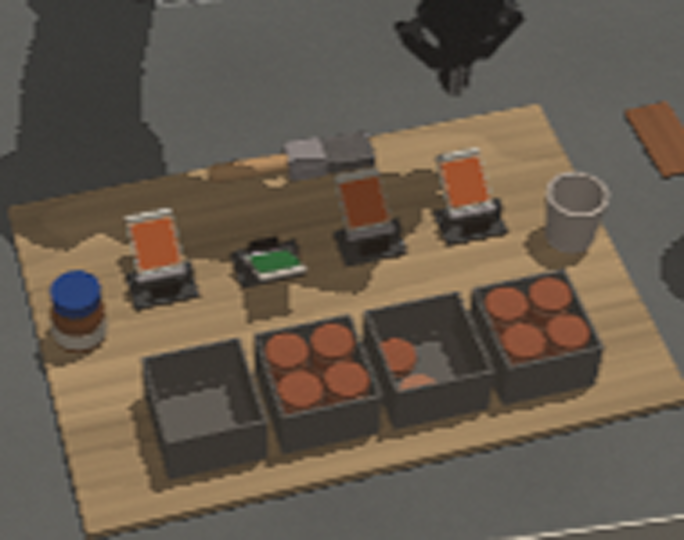

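View pics/top1.png

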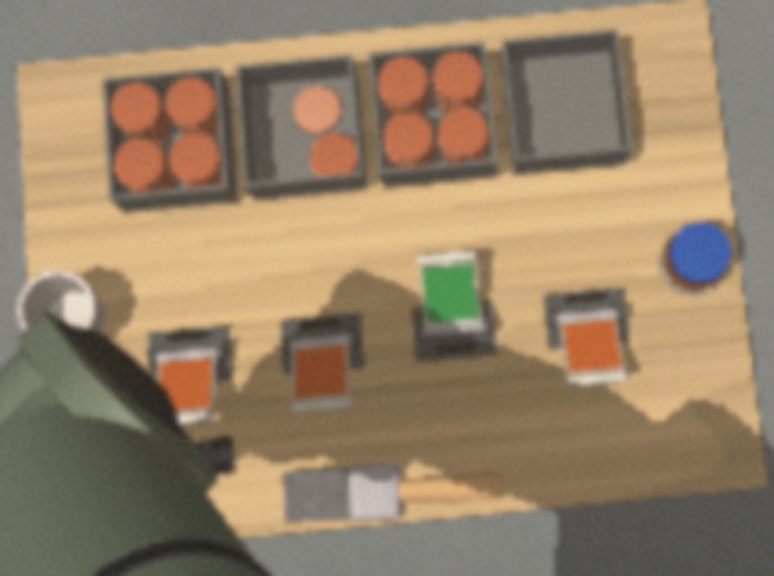

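The closed fingertips are behind the leftmost tag (fingertip at about (455,85) in the scene crop, tag at (465,180)). Nothing has been disturbed. Lowering now.

Request:
{"method": "drive_tool", "body": {"series": [[0,0,0,-0.03,0],[0,0,0,-0.025,0],[0,0,0,-0.006,0],[0,0,0,0,0]]}}

```text
clock: 3.9
position: [0.4413, 0.224, 0.0585]
tool_rot: [-3.135, -0.028, 0.121]
force: [-0.0, 0.7, -0.0]
grip_width: 0.0003
```

Request:
{"method": "drive_tool", "body": {"series": [[0,-0.003,-0.006,-0.012,0],[0,0,0,0,0]]}}

```text
clock: 4.1
position: [0.4401, 0.2187, 0.0498]
tool_rot: [-3.134, -0.032, 0.121]
force: [0.5, -0.2, 0.8]
grip_width: -0.0004
```

Request:
{"method": "drive_tool", "body": {"series": [[0,0.01,0.001,-0.003,0],[0,0.01,0.001,0,0],[0,0.01,0.001,0,0],[0,0.01,0.001,0,0],[0,0.01,0.001,0,0]]}}

```text
clock: 4.6
position: [0.4965, 0.2257, 0.0511]
tool_rot: [-3.132, -0.037, 0.12]
force: [0.6, 0.0, 0.7]
grip_width: -0.0
```

Request:
{"method": "drive_tool", "body": {"series": [[0,0.008,-0.001,-0.003,0],[0,0.008,-0.001,-0.002,0],[0,0.008,0,0,0]]}}

```text
clock: 4.9
position: [0.5232, 0.2234, 0.0455]
tool_rot: [-3.131, -0.037, 0.12]
force: [0.2, 0.4, -0.1]
grip_width: 0.0001
```

```bash
python3 - <<'E'
from h import *
for n in("scene",):
    f=cv2.cvtColor(bot.grab_frame(n),cv2.COLOR_RGB2BGR)
    a=f[130:280,260:450]
    cv2.imwrite(f"pics/{n}2.png",cv2.resize(a,None,fx=3.6,fy=3.6,interpolation=cv2.INTER_CUBIC))
E
```

```text
(no output)
```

View pics/scene2.png

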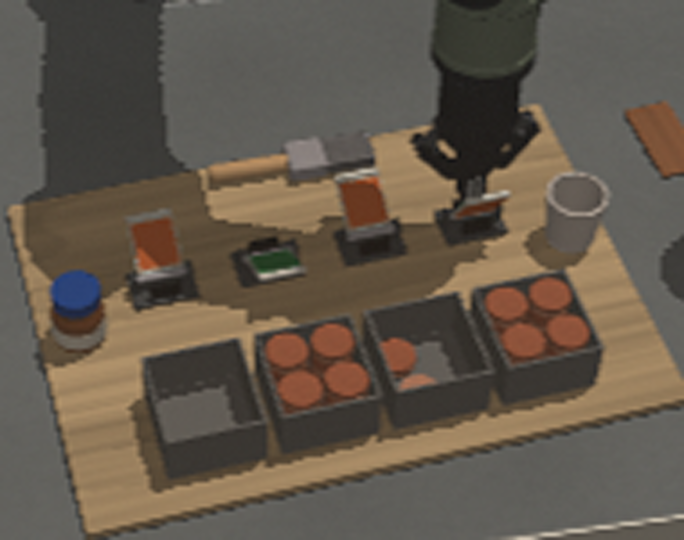

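The left tag at (480,207) is around or past upright with the finger behind it. A little further now, then I back out and rise.

Request:
{"method": "drive_tool", "body": {"series": [[0,0.007,0,0,0],[0,0.007,0,0,0],[0,0,0,0,0],[0,0,0,0,0]]}}

```text
clock: 5.35
position: [0.5396, 0.2234, 0.0455]
tool_rot: [-3.131, -0.037, 0.119]
force: [0.3, 0.7, 0.2]
grip_width: 0.0
```

Request:
{"method": "drive_tool", "body": {"series": [[0,-0.02,-0.002,0.002,0],[0,-0.03,-0.003,0,0],[0,-0.03,-0.003,0,0],[0,-0.005,0,0.02,0],[0,0,0,0.04,0],[0,0,0,0.045,0],[0,0,0,0.045,0],[0,0,0,0,0]]}}

```text
clock: 6.15
position: [0.447, 0.2148, 0.2024]
tool_rot: [-3.132, -0.034, 0.123]
force: [0.8, 0.2, -1.1]
grip_width: 0.0001
```

Request:
{"method": "drive_tool", "body": {"series": [[0,0,-0.04,0,0],[0,0,-0.045,0,0],[0,0,-0.045,0,0],[0,0,-0.045,0,0],[0,0,-0.045,0,0],[0,0,-0.045,0,0],[0,0,-0.045,0,0],[0,0,-0.045,0,0],[0,0,-0.045,0,0],[0,0,-0.04,0,0],[0,0,0,0,0]]}}

```text
clock: 7.25
position: [0.4407, -0.2396, 0.204]
tool_rot: [-3.133, -0.04, 0.13]
force: [0.2, 1.4, 0.5]
grip_width: -0.0002
```

```bash
python3 - <<'E'
from h import *
for n in("scene","top"):
    f=cv2.cvtColor(bot.grab_frame(n),cv2.COLOR_RGB2BGR)
    a=f[130:280,260:450] if n=="scene" else f[140:300,185:400]
    cv2.imwrite(f"pics/{n}3.png",cv2.resize(a,None,fx=3.6,fy=3.6,interpolation=cv2.INTER_CUBIC))
E
```

```text
(no output)
```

View pics/scene3.png

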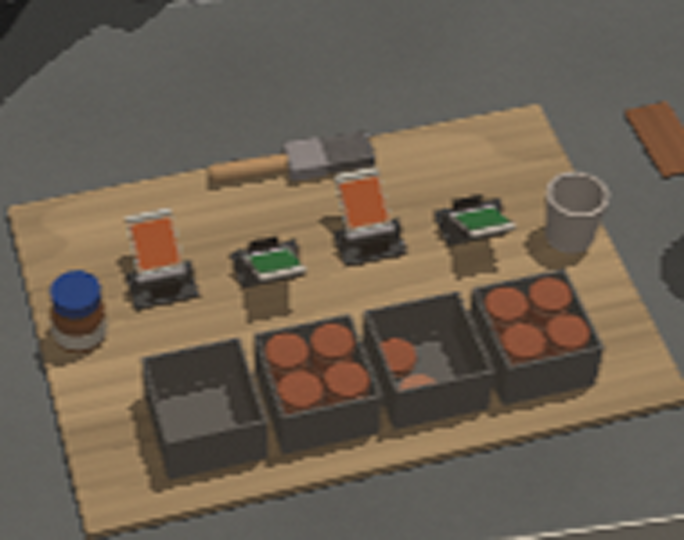

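View pics/top3.png

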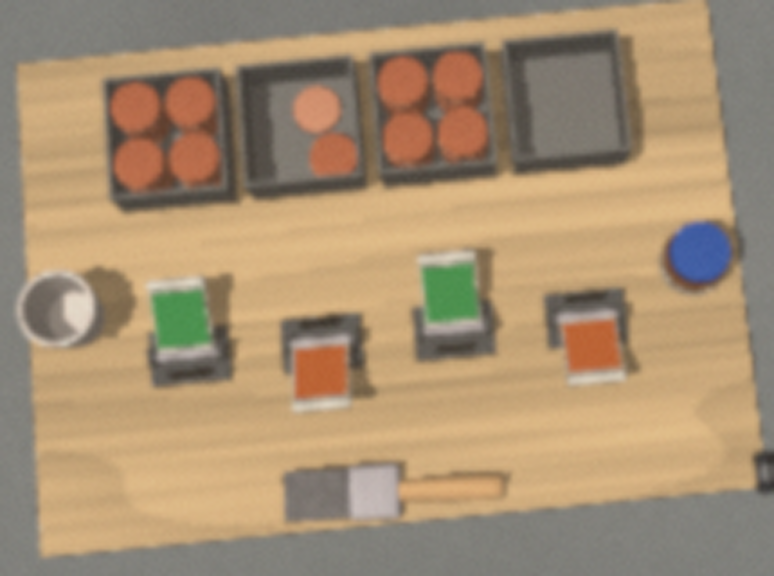

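The top crop shows green at (180,318) and (450,290), in front of the two full bins. Orange shows at (320,372) and (592,345), in front of the low and empty bins. Cup, jar and brush are unmoved, and the arm is clear.

```bash
python3 -c "
from workcell import bot
bot.job_done()"
```

```text
the job is handed in; nothing more can be done
```

The job is handed in: all four tags now match their bins. Only the leftmost (+y) tag was wrong, showing orange in front of a full bin. I pushed it over to green with the shut fingertips, then backed out and moved the arm clear.

- **Final pictures:** both cameras show, from left to right, full/green, low/orange, full/green and empty/orange. The cup, jar, brush and discs look unmoved.
- **Forces and time:** the force readings at the end of each move stayed under about 2 N. The last move ended at 7.25 s, well inside the 58 s limit.
- **Disagreements:** the networks' tag and hinge points were up to about 15 mm off my own fit, so I steered by the fit. It matched the hand-picked points to within 2.4 pixels. Some moves drifted or overshot by up to 2 cm, and I corrected the ones that mattered before touching the tag. No check failed.

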